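# Load a reagent pack into the blood analyser

## Task

Take the narrow reagent pack by its grip tab and, keeping it upright, slide it nose first along the analyser's loading tray and into the bay until it is past the sprung catch and the catch has clicked in behind it. Then draw it back with a light tug to prove that the catch holds it, and let go, leaving it latched in the bay. Do not ram the pack or strain the catch, and leave the wide pack and the other things on the table as they are.

Things in the scene. Friction and masses are not known exactly. Their poses are not given: they have to be found in the camera images.
- pack_grip (a point): Narrow white reagent pack, 0.2 to 0.33 kg: centre of its grip tab, a square post 24 x 24 mm at the tail, its top 80 mm above the pack's underside, this point 56 mm above it. x points to the nose, z up. Forward of the tab a neck 24 mm wide, 32 mm high; then a block 46 mm wide, 60 mm long, 32 mm high. From this point 58 mm forward to the block's rear shoulders, which the catch takes hold of.
- pack_nose (a point): The same pack: the middle of its nose at the underside, 118 mm forward of pack_grip and 56 mm below it. The nose's upright corners are rounded (6 mm). This end goes into the bay first.
- wide_pack_grip (a point): A pack for another machine, alike but with a block 70 mm wide, which does not fit the bay: the same point on its tab. To be left alone.
- bay (a point): Analyser's loading tray, fixed: point on the middle of its floor, 20 mm above the table. x points into the machine (the way the pack is pushed), y to the catch's side, z up. Floor from x = -60 to 100 mm, 100 mm wide. Guides 24 mm high, 49 mm apart from x = -16 mm inwards, flared to 72 mm apart at x = -52 mm. The pack must not be pressed against the machine with more than 30 N.
- bay_stop (a point): Rigid end stop of the bay, 100 mm along x from bay, at floor level; with the nose on it pack_grip stands at x = -18 mm, y = 0, z = 56 mm in bay's frame. It lies inside the machine's hood, 100 mm above the table, which begins at x = 60 mm and has a slot 49 mm wide and 38 mm high above the floor; the housing, 260 mm high and wide, begins at x = 110 mm.
- catch (a joint): Angle of the sprung steel catch, a lever on the tray's +y side, top 24 mm above the floor. 0: sprung in across the channel (bay empty, or latched behind the shoulder); 0.13 to 0.25 rad: held out by the block. A push of 2 to 10 N passes it. Set in slots, it clicks 2 to 15 mm before the end stop and leaves 5 to 17 mm of free play, not known beforehand. Tug with 5 to 10 N; over 15 N strains it.
- rack_mid (a point): Sample tube rack, 60 x 140 mm, 82 mm high with its tubes: its middle, 30 mm up. Bystander.
- stamp_mid (a point): Self-inking stamp, 70 x 42 x 80 mm: its centre. Bystander.
- dropper_mid (a point): Small dropper bottle, 32 mm diameter, 75 mm high: its centre. Bystander.
- pot_mid (a point): Sample pot with lid, 42 mm diameter, 55 mm high: its centre. Bystander.
Mind the look-alikes: they are no part of the job. What is shaped like the part that bears pack_grip but orange or pink is not meant.

How it is judged:
On the way, in this order (a step that is already met when the one before it is completed fails the run):
1. the pack has been pushed past the catch, which has sprung in behind its shoulder (x of pack_grip in the frame of bay above -0.037 m and value of joint catch below 0.06 rad and z of pack_grip in the frame of bay between 0.05 and 0.062 m and y of pack_grip in the frame of bay between -0.006 and 0.006 m), for 0.2 s.
2. the latched pack has been drawn back against the catch with at least 3 N (contact force between pack and catch above 3 N and value of joint catch below 0.06 rad and x of pack_grip in the frame of bay above -0.037 m), for 0.1 s.
At the end, for the whole second after the job is handed in: the narrow pack lies flat on the tray (within 3 mm and 0.06 rad), latched: pack_grip at x > -37 mm in the bay's frame, within 6 mm of its middle line, with the catch sprung in behind its shoulder (angle below 0.06 rad), at rest and released (x of pack_grip in the frame of bay above -0.037 m and value of joint catch below 0.06 rad and z of pack_grip in the frame of bay between 0.053 and 0.059 m and angle between pack_grip's own z axis and vertical below 0.06 rad and linear speed of pack below 0.01 m/s and contact force between the fingers and pack below 0.1 N and y of pack_grip in the frame of bay between -0.006 and 0.006 m); the robot touches nothing.
It fails at once if the pack is pressed against the analyser with more than 30 N (contact force between pack and analyser above 30 N).
It fails at once if the catch is loaded with more than 15 N (contact force between pack and catch above 15 N).
It fails at once if the pack is tipped by more than 0.6 rad (angle between pack_grip's own z axis and vertical above 0.6 rad).
It fails at once if the wide pack or another bystander is moved by more than 20 mm (distance of any of wide_pack_grip, rack_mid, stamp_mid, dropper_mid, pot_mid from where it was at the start of the episode above 0.02 m).
It also fails if it takes over 69 s, if anything falls off the work surface, if the arm or the gripper's body presses on something with over 40 N, if the wrist force passes 120 N, or if a joint passes its speed limit or range.

## Robot

A 7-joint arm with a two-finger parallel gripper is mounted at the origin on the work surface. World frame = base frame: x ahead of the robot, y to its left, z up, the work surface at z = 0. Lengths are in m, angles in rad, forces in N, time in s.
With the tool pointing down it reaches from about 0.4 to 0.875 m from the base axis. Payload 19.3 kg.
Tool frame: the origin (TCP) lies on the centre line of the jaws, within the pads' length; the fingertips stand 8 mm ahead of it and the grasp point (between the pads) lies 11 mm behind it; z points along the fingers, y is the line along which they close (so a half turn about z gives the same grasp; the last joint's range is limited). The gripper opens to 85 mm and grips with 20 to 120 N. Pads are 22 mm wide; open, the fingers measure 114 mm over their backs; the gripper's body (76 mm by 85 mm) begins 54 mm behind the grasp point. The pads swing forward as they close: fully open they stand 13 mm farther back than shut.
Start: joints at [-1.304, 0.521, -0.036, 1.599, 0.021, 1.021, -0.113], TCP at [0.207, 0.59, 0.202] pointing down, gripper open.
Joint ranges: [-2.91, 2.91], [-0.3, 2.13], [-1.5, 1.42], [0.17, 2.43], [-1.26, 4.41], [0.16, 1.93], [-2.52, 2.52]. Speed limits (rad/s): [1.89, 1.89, 2.39, 2.39, 3.01, 3.01, 3.01].

## Interface

Orientations are given as [roll, pitch, yaw] about the fixed x, y, z axes, in that order (R = Rz(yaw) Ry(pitch) Rx(roll)).
In Python, from workcell import status, grab_frame, camera_params, bot, search_frame, silhouettes gives the robot as it stands.
- The arm moves only by the shell command python3 -m creep 'ROWS' [FORCE]. ROWS is JSON, a list of rows, each a list of 5 numbers: the shift along the tool's x, y, z in units of 60 mm (1.0 is 60 mm), then the turn about the tool's z in units of 8 degrees (1.0 is 8 degrees), then the opening, from 0 (shut) to 1 (fully open). In form: [[x, y, z, twist, hand], ...]. A call has 1 to 5 rows; each row is the pose to reach, as a shift and turn from the pose commanded when the call began, along the tool's axes at that moment; what a row does not reach only later rows make up. A row lasts 1/8 s, in which the tool goes at most 62.5 mm and 10.7 degrees, less where a joint would pass 70% of its speed; a pose out of reach is approached as far as the arm can. A call with a gripper value outside its range is refused whole. The fingers move at their own pace and stop on an object; FORCE is the grip in N (left out, the last holds). Time passes only in rows, so rows that repeat a pose let the fingers close. It gives the time, the measured TCP pose, the force, the opening and the grip force at its end, in the units of the state.
- status.observe(): the state, without advancing time (a new reading comes with each control period).
- grab_frame(name): name is "scene" or "side" or "wrist"; returns the picture (400x640x3 uint8, blue, green, red); there is no depth.
- camera_params(name): a dict with "K" (3x3 intrinsics, pixels), "rvec" (rotation vector, rad) and "tvec" (3), from world to camera coordinates, as OpenCV has them; the wrist camera has in their place "tool_from_camera" (4x4, takes a point from camera to tool coordinates, whose origin is the TCP and whose axes are the flange's). Camera axes: x right, y down, z forward; pixel columns grow to the right and rows downward; lengths in m; the calibration is good to about 2 mm. A picture is of the moment at which its call begins: read the wrist's pose just before it. camera_params takes no time and is no camera call.
- bot.job_done(): hands the job in; it is judged then, once.
Trained networks look in the newest picture that a camera, given by its name, has taken for a name from the list of things; names that differ only in an ending like _2 or _b are one class to them, and where a whole thing is asked for, a point or a joint stands for the part that bears it (a point fixed in the world has none). Each returns a list of dicts, best first, with "p" (0 to 1); they miss things now and then, are a little off and sometimes report something else, mostly with a low value. They report only what shows in the picture. A call takes as long as a camera call. They do not tell look-alikes from the thing itself.
- search_frame(camera, name): "extent" ([left, top, right, bottom] as shares, 0 to 1, of the picture: columns of its width, rows of its height, round what is visible of it).
- silhouettes(camera, name): "mask" (400x640 bool, what is visible of it) and "extent" ([left, top, right, bottom] as shares, 0 to 1, of the picture: columns of its width, rows of its height, round what is visible of it).
The state is a dict: "clock": time; "qpos": joint angles; "qd": joint speeds; "joint_efforts": joint torques, N m; "position": TCP position; "tool_rot": TCP orientation; "force": force on the tool from outside, world axes, zero at the start; "moment": the same for the moment, N m; "grip_width": finger opening in m; "finger_force": force on a finger pad.
Only numpy, scipy, OpenCV 4.12 (cv2) and the standard library are available. Lean on these libraries where they do the work, as an engineer would, in place of code of your own. Each camera call takes 0.05 s, during which the arm holds its last target. There are 200 camera calls.

## Working session

There is one attempt and no reset: what is moved stays moved. The work goes in short steps, Python scripts to look and compute and a shell command to move; the robot and the scene stay as the last step left them, time stands still between calls to the robot, and variables do not carry over. Pictures are saved under pics/ and viewed, at most 10 in all, crops included, and the job is handed in when it is done.

```bash
mkdir -p pics
python3 - <<'E'
from workcell import status, grab_frame, camera_params, search_frame
import cv2,numpy as np
s=status.observe(); print({k:np.round(v,3).tolist() for k,v in s.items()})
a=grab_frame("scene"); b=grab_frame("side")
cv2.imwrite("pics/a.png",a);cv2.imwrite("pics/b.png",b)
for c in("scene","side"):
  p=camera_params(c); R=cv2.Rodrigues(np.array(p["rvec"],float))[0]; print(c,"cam at",(-R.T@np.ravel(p["tvec"])).round(3), "fwd",R[2].round(2))
  for n in("pack_grip","catch"):
    for d in search_frame(c,n): print(c,n,round(d["p"],2),(np.array(d["extent"])*[640,400,640,400]).round())
E
```

```text
{'clock': 0.0, 'qpos': [-1.304, 0.522, -0.036, 1.6, 0.021, 1.021, -0.113], 'qd': [-0.001, -0.001, -0.0, 0.0, -0.0, 0.001, -0.001], 'joint_efforts': [-0.002, -92.713, 1.979, -36.992, 0.018, 0.008, -0.0], 'position': [0.206, 0.59, 0.201], 'tool_rot': [-3.14, 0.0, 2.805], 'force': [-0.292, 0.097, -0.332], 'moment': [-0.059, -0.02, -0.025], 'finger_force': 0.0, 'grip_width': 0.085}
scene cam at [ 1.15  -0.138  0.633] fwd [-0.68  0.34 -0.65]
scene pack_grip 0.97 [326. 187. 388. 231.]
scene pack_grip 0.96 [211. 165. 271. 197.]
scene pack_grip 0.92 [366. 119. 415. 154.]
scene pack_grip 0.87 [304. 133. 348. 160.]
scene pack_grip 0.28 [301. 149. 355. 198.]
scene catch 0.67 [239. 240. 258. 252.]
side cam at [0.485 0.772 0.834] fwd [ 0.06 -0.62 -0.78]
side pack_grip 0.87 [372. 145. 399. 197.]
side pack_grip 0.85 [366. 285. 395. 353.]
side pack_grip 0.82 [284. 207. 320. 254.]
side pack_grip 0.72 [376. 119. 423. 145.]
side pack_grip 0.68 [385. 242. 439. 271.]
side catch 0.38 [310. 149. 317. 158.]
```

View pics/a.png

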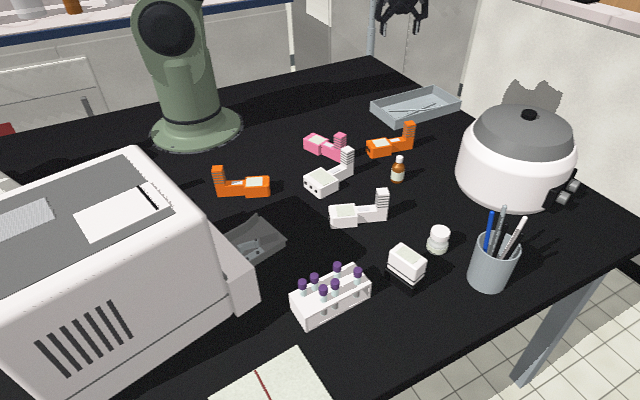

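View pics/b.png

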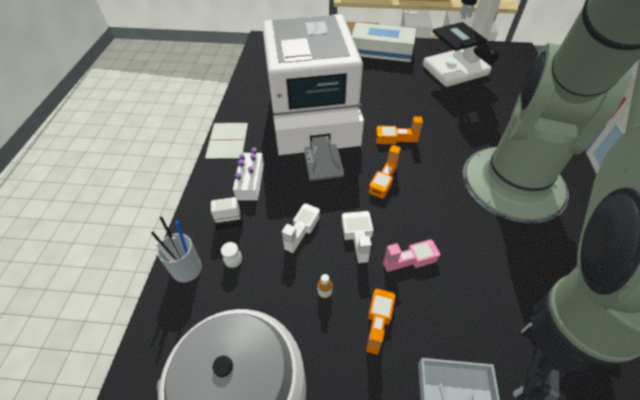

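The scene shows these candidates (scene-camera pixels):
- Orange packs at (240,184) and (392,140), and a pink pack at (325,146). These are excluded by colour.
- White pack A at (358,210), side (300,228).
- White pack B at (330,172), side (358,235), which looks wider.

The tray is at scene (258,240), side (323,158). I'll fit A and B, then check them in a close crop.

```bash
cat > h.py <<'E'
from workcell import status, grab_frame, camera_params, search_frame, silhouettes
import cv2,numpy as np
from scipy.optimize import minimize, least_squares
from scipy.spatial.transform import Rotation as Rot
def cam(c):
    p=camera_params(c); K=np.array(p["K"],float)
    if "rvec" in p: return K,cv2.Rodrigues(np.array(p["rvec"],float))[0],np.array(p["tvec"],float).ravel()
    s=status.observe(); T=np.eye(4);T[:3,:3]=Rot.from_euler("xyz",s["tool_rot"]).as_matrix();T[:3,3]=s["position"]
    M=np.linalg.inv(T@np.array(p["tool_from_camera"])); return K,M[:3,:3],M[:3,3]
def proj(C,P):
    K,R,t=C; q=(np.atleast_2d(P)@R.T+t)@K.T; return q[:,:2]/q[:,2:]
def ray(C,uv,z):
    K,R,t=C; o=-R.T@t; d=R.T@np.linalg.inv(K)@np.array([uv[0],uv[1],1.]); return o+d*(z-o[2])/d[2]
def box(x0,x1,w,z0,z1): return np.array([[x,y,z] for x in(x0,x1) for y in(-w/2,w/2) for z in(z0,z1)])
def pack(x,y,yaw,w,z0=0):  # x,y of grip
    c,s=np.cos(yaw),np.sin(yaw)
    return [b@np.array([[c,s,0],[-s,c,0],[0,0,1]])+[x,y,z0] for b in(box(-.012,.012,.024,0,.08),box(.012,.058,.024,0,.032),box(.058,.118,w,0,.032))]
def render(C,boxes):
    m=np.zeros((400*2,640*2),np.uint8)
    for b in boxes: cv2.fillConvexPoly(m,cv2.convexHull((proj(C,b)*2+.5).astype(np.float32)).round().astype(np.int32),1)
    return m.astype(bool)
def iou(p,w,obs):
    r=[]
    for C,M in obs:
        m=render(C,pack(*p,w)); r.append((m&M).sum()/max(1,(m|M).sum()))
    return np.mean(r)
def fit(obs,x0,w):
    best=None
    for yaw in np.arange(0,6.28,.4):
        v=iou((*x0,yaw),w,obs)
        if best is None or v>best[0]: best=(v,yaw)
    r=minimize(lambda p:-iou(p,w,obs),[*x0,best[1]],method="Nelder-Mead",options=dict(initial_simplex=[[*x0,best[1]],[x0[0]+.02,x0[1],best[1]],[x0[0],x0[1]+.02,best[1]],[*x0,best[1]+.3]],maxiter=300))
    return r.x,-r.fun
E
python3 - <<'E'
from h import *
im={};S={}
for c in("scene","side"):
    im[c]=grab_frame(c); S[c]=silhouettes(c,"pack_grip")
def pick(c,u):
    d=[d for d in S[c] if d["mask"][tuple(0 for _ in u)] is not None]
    L=[(np.hypot(*(np.argwhere(d["mask"]).mean(0)[::-1]-u)),i) for i,d in enumerate(d)]
    r=min(L); print(c,u,round(r[0],1)); return cv2.resize(S[c][r[1]]["mask"].astype(np.uint8),(1280,800),interpolation=0)>0
C={c:cam(c) for c in im}
for n,a,b in(("A",(358,210),(300,228)),("B",(330,172),(358,235))):
    obs=[(C["scene"],pick("scene",a)),(C["side"],pick("side",b))]
    x0=ray(C["side"],b,.03)[:2]
    for w in(.046,.07):
        p,v=fit(obs,x0,w); print(n,w,p.round(4),round(v,3))
def crop(c,x,y,w=100): return cv2.resize(im[c][y:y+w*3//4,x:x+w],(400,300),interpolation=cv2.INTER_CUBIC)
cv2.imwrite("pics/c.png",np.vstack([np.hstack([crop("scene",300,145),crop("side",280,195)]),np.hstack([crop("scene",200,200),crop("side",270,125)])]))
E
```

```text
scene (358, 210) 1.9
side (300, 228) 1.0
A 0.046 [0.6132 0.2769 4.3452] 0.948
A 0.07 [0.6135 0.2765 4.3216] 0.803
scene (330, 172) 27.6
side (358, 235) 56.4
B 0.046 [0.3641 0.3071 3.5095] 0.855
B 0.07 [0.3664 0.3051 3.4245] 0.721
```

View pics/c.png

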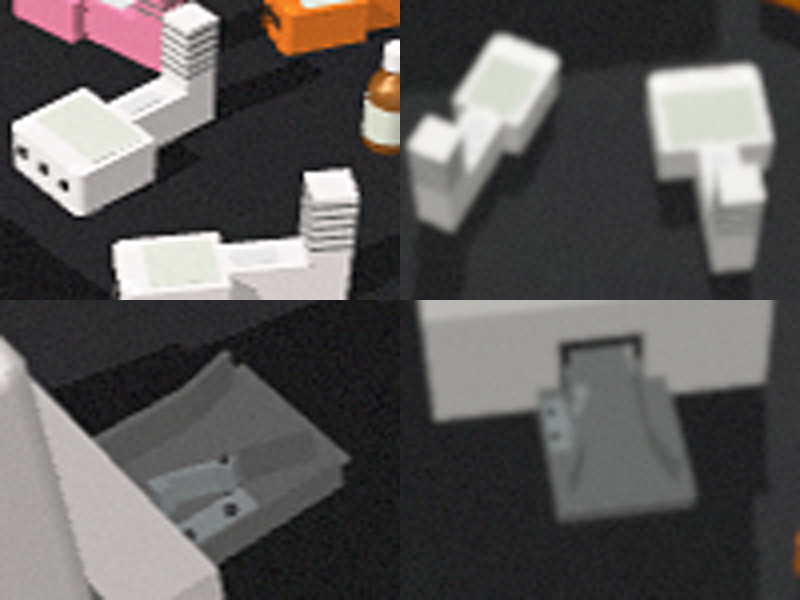

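The crop shows A (lower in the left panel, left in the right one) with the narrow block, fit 0.948 at 46 mm. B is the wide pack. I choose A. The tray's catch lies on the world +x side, and its front corners are at about side (309,179) and (344,174).

Run:
```python
from h import *
C=cam("side"); a=ray(C,(309.3,178.5),.02); b=ray(C,(343.8,173.5),.02); print(a,b,np.linalg.norm(a-b))
D=cam("scene"); c=ray(D,(287.5,240),.02); d=ray(D,(258.7,213.7),.044); print(c,d)
p=camera_params("wrist"); print(np.array(p["tool_from_camera"]).round(3),np.array(p["K"]).round(0).tolist())
s=status.observe(); R=Rot.from_euler("xyz",s["tool_rot"]).as_matrix(); print(R.round(3))
t=np.array([.60,.29,.2])-s["position"]; print((R.T@t/.06).round(2))
```

```text
[0.59026182 0.05812482 0.02      ] [0.49304417 0.03033278 0.02      ] 0.10111216286015204
[0.59694744 0.05295257 0.02      ] [0.51600269 0.02114067 0.044     ]
[[ 0.001 -0.963 -0.27   0.069]
 [ 1.     0.     0.001  0.001]
 [-0.001 -0.27   0.963 -0.172]
 [ 0.     0.     0.     1.   ]] [[319.0, 0.0, 319.0], [0.0, 319.0, 199.0], [0.0, 0.0, 1.0]]
[[-0.944  0.331 -0.   ]
 [ 0.331  0.944 -0.   ]
 [ 0.    -0.    -1.   ]]
[-7.84 -2.55  0.03]
```

```bash
python3 -m creep '[[-0.6,-0.3,-0.5,1.0,1],[-1.4,-0.7,-1.0,2.2,1],[-2.3,-1.1,-1.4,3.5,1],[-3.2,-1.5,-1.65,4.7,1],[-4.1,-1.9,-1.65,6,1]]'
python3 - <<'E'
from h import *
s=status.observe(); print(s["clock"],s["position"],s["tool_rot"],s["qpos"])
R=Rot.from_euler("xyz",s["tool_rot"]).as_matrix(); t=np.array([.59,.31,.3])-s["position"]; print((R.T@t/.06).round(2))
E
```

```text
clock: 1.12
position: [0.4026, 0.3998, 0.3024]
tool_rot: [3.139, -0.001, 1.961]
force: [0.0, 0.2, -0.0]
grip_width: 0.0855
finger_force: 0.0
1.125 [0.4026415  0.39984274 0.30237506] [ 3.13946543e+00 -1.35465163e-03  1.96132599e+00] [-1.05426134  0.34131496  0.22673426  1.6357147  -0.08208645  1.17135705
 -0.41787536]
[-2.57  2.32  0.04]
```

```bash
python3 -m creep '[[-0.5,0.4,0,1.1,1],[-1.1,1,0,2.2,1],[-1.8,1.6,0,3.3,1],[-2.4,2.2,0,4.4,1],[-2.6,2.3,0,5.4,1]]'
python3 -m creep '[[0,0,0,0,1],[0,0,0,0,1]]' >/dev/null
python3 - <<'E'
from h import *
s=status.observe(); print(s["clock"],s["position"],s["tool_rot"])
C=cam("wrist"); im=grab_frame("wrist"); cv2.imwrite("pics/d.png",im)
np.savez("wd.npz",*C)
S=silhouettes("wrist","pack_grip"); exp=proj(C,[.597,.23,.02])[0]; print(exp)
L=[np.hypot(*(np.argwhere(d["mask"]).mean(0)[::-1]-exp)) for d in S]; i=int(np.argmin(L)); print(np.round(L,0))
M=cv2.resize(S[i]["mask"].astype(np.uint8),(1280,800),interpolation=0)>0
print(fit([(C,M)],(.613,.277),.046)); print(fit([(C,M)],(.613,.277),.07)[1])
# bay prediction
y=-1.292; X=np.array([np.cos(y),np.sin(y),0]);Y=np.array([-X[1],X[0],0]); b=np.array([.558,-.0135,.02])
print(proj(C,[b-.06*X-.05*Y,b-.06*X+.05*Y,b]).round())
E
```

```text
clock: 1.75
position: [0.591, 0.308, 0.3003]
tool_rot: [3.141, 0.001, 1.205]
force: [-0.3, 0.3, -0.8]
grip_width: 0.0852
finger_force: 0.0
2.0 [0.58776976 0.31122889 0.30093124] [-3.14111359e+00 -2.60166054e-04  1.21743720e+00]
[343.88413336 208.79767478]
[  5. 150. 224. 193.]
(array([0.6136331 , 0.27812645, 4.34551729]), np.float64(0.9507692307692308))
0.7350819672131148
[[324. 336.]
 [374. 305.]
 [369. 345.]]
```

View pics/d.png

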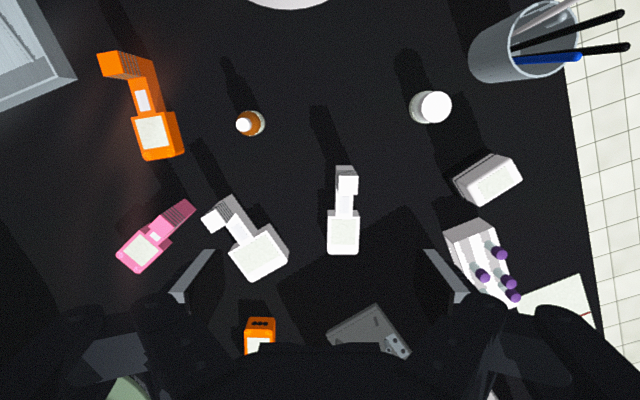

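Wrist view: the narrow pack is at (343,210) and the wide pack at (245,240). The tray's front corners are near (327,338) and (376,305), close to my prediction. I'll move over the tray once for a sharper bay pose.

Run:
```python
from h import *
s=status.observe();R=Rot.from_euler("xyz",s["tool_rot"]).as_matrix(); t=np.array([.54,.10,.3])-s["position"]; print((R.T@t/.06).round(2))
```

```text
[-3.58  0.47  0.02]
```

```bash
python3 -m creep '[[-0.7,0.1,0,0,1],[-1.6,0.2,0,0,1],[-2.5,0.3,0,-0.5,1],[-3.3,0.4,0,-1,1],[-3.6,0.4,0,-1,1]]' 
python3 -m creep '[[0,0,0,0,1],[0,0,0,0,1],[0,0,0,0,1]]' >/dev/null
python3 - <<'E'
from h import *
s=status.observe(); print(s["clock"],s["position"],s["tool_rot"])
C=cam("wrist"); im=grab_frame("wrist"); np.savez("we.npz",*C); cv2.imwrite("pics/e_raw.png",im)
y=-1.292; X=np.array([np.cos(y),np.sin(y),0]);Y=np.array([-X[1],X[0],0]); b=np.array([.558,-.0135,.02])
q=proj(C,[b-.06*X-.05*Y,b-.06*X+.05*Y,b,b+.06*X]); print(q.round())
x,yy=(q.mean(0)-[70,50]).astype(int); print(x,yy)
cv2.imwrite("pics/e.png",cv2.resize(im[yy:yy+100,x:x+133],(800,600),interpolation=cv2.INTER_CUBIC))
E
```

```text
clock: 2.72
position: [0.5347, 0.0974, 0.3017]
tool_rot: [3.141, -0.001, 1.353]
force: [1.7, 0.6, 1.0]
grip_width: 0.0853
finger_force: 0.0
3.1 [0.53552596 0.10091724 0.3006524 ] [-3.14135810e+00  1.65618790e-04  1.35449467e+00]
[[302. 212.]
 [362. 181.]
 [350. 230.]
 [367. 262.]]
275 171
```

View pics/e.png

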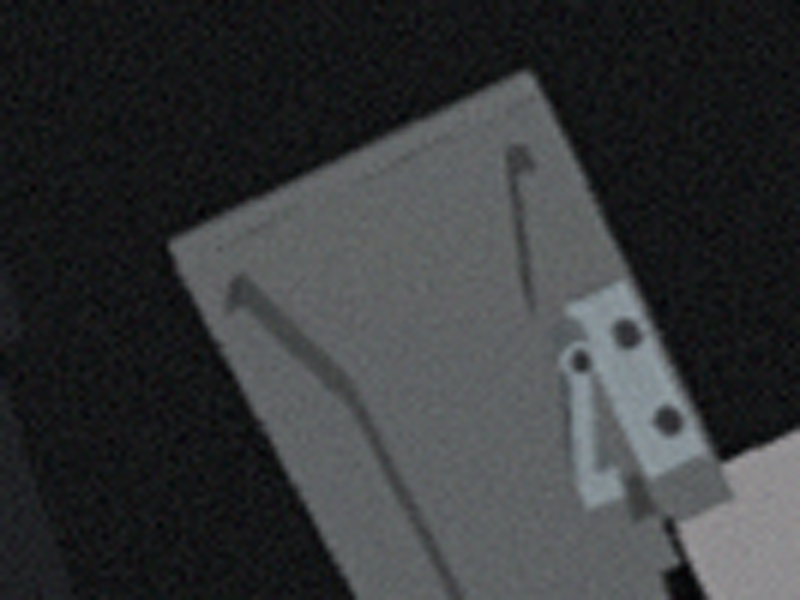

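The crop (6x, origin (275,171)) shows:
- tray front edge from (170,241) to (530,70)
- floor edge just inside it
- left side through (180,258) and (350,590), right side through (545,95) and (620,235)
- left guide kink near (350,388)
- catch lever at (590,430), sprung in

I'll fit lines to these.

Run:
```python
from h import *
z=np.load("we.npz"); C=[z[k] for k in z.files]
f=lambda p:(275+p[0]*133/800,171+p[1]/6)
L=[((170,241),'x',-.06,0),((530,70),'x',-.06,0),((350,156),'x',-.06,0),((215,250),'x',-.06,.02),((535,95),'x',-.06,.02),((180,258),'y',-.05,.02),((350,590),'y',-.05,.02),((545,95),'y',.05,.01),((620,235),'y',.05,.01)]
def res(q):
    bx,by,yw=q; c,s=np.cos(yw),np.sin(yw); r=[]
    for p,a,v,zz in L:
        w=ray(C,f(p),zz)[:2]-[bx,by]; l=(c*w[0]+s*w[1]) if a=='x' else (-s*w[0]+c*w[1]); r.append(l-v)
    return np.array(r)
r=least_squares(res,[.558,-.0135,-1.292]); print(r.x.round(4),(res(r.x)*1000).round(1))
b=r.x;c,s=np.cos(b[2]),np.sin(b[2])
im=cv2.resize(cv2.imread("pics/e_raw.png")[171:271,275:408],(800,600),interpolation=cv2.INTER_CUBIC)
W=lambda x,y,zz:(b[0]+c*x-s*y,b[1]+s*x+c*y,.02+zz)
def ln(P,col):
    q=(proj(C,[W(*p) for p in P])-[275,171])*[800/133,6]; cv2.polylines(im,[q.round().astype(np.int32)],False,col,1)
for sg in(-1,1):
    for zz,col in((0,(0,255,0)),(.024,(0,0,255))): ln([(-.052,sg*.036,zz),(-.016,sg*.0245,zz),(.05,sg*.0245,zz)],col)
ln([(.06,-.05,0),(-.06,-.05,0),(-.06,.05,0),(.06,.05,0)],(255,255,0)); ln([(-.06,-.05,-.02),(-.06,.05,-.02)],(0,255,255)); ln([(.06,-.05,.08),(.06,.05,.08)],(255,0,255))
cv2.imwrite("pics/f.png",im)
s_=status.observe();R=Rot.from_euler("xyz",s_["tool_rot"]).as_matrix()
for zt in(.2,.067): print((R.T@(np.array([.6136,.278,zt])-s_["position"])/.06).round(2))
print("twist to tool yaw=pack yaw+pi:", -np.degrees(((4.3455-np.pi)-s_["tool_rot"][2]))/8)
```

```text
[ 0.5601 -0.0209 -1.3277] [-0.4 -0.7 -0.4  1.3  0.2  0.6 -1.1 -0.8  1.3]
[3.17 0.64 1.68]
[3.17 0.64 3.89]
twist to tool yaw=pack yaw+pi: 1.0761668011715226
```

View pics/f.png

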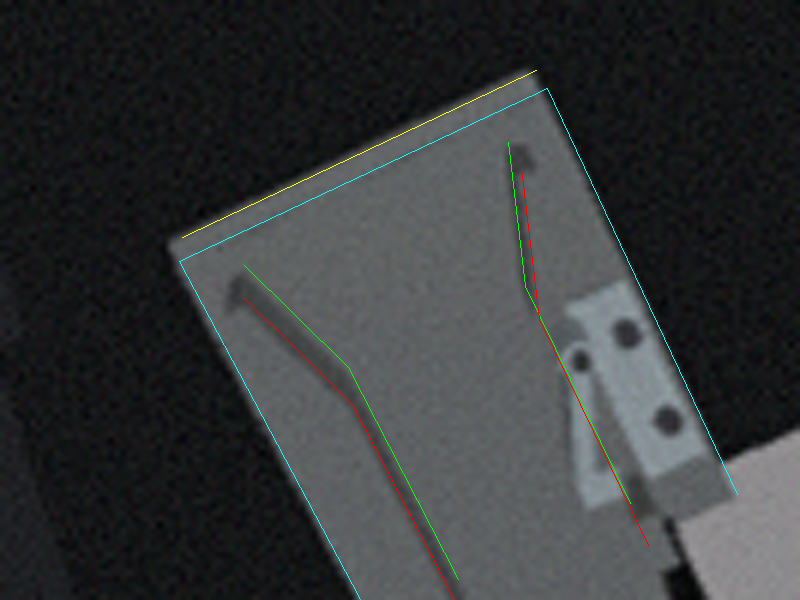

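The overlay matches within about 2 mm, with the bay about 2 mm deeper along x. I take bay = (0.5606, -0.0228), yaw -1.328. Now to above the pack.

```bash
cat > go.py <<'E'
import sys; from h import *
x,y,z,yaw=map(float,sys.argv[1:]); s=status.observe(); R=Rot.from_euler("xyz",s["tool_rot"]).as_matrix()
print(round(float(s["clock"]),2),"pos",s["position"].round(4),"rot",np.round(s["tool_rot"],4),"F",s["force"].round(1),"w",round(float(s["grip_width"]),4))
print("units",(R.T@(np.array([x,y,z])-s["position"])/.06).round(3),"twist",round(-np.degrees((yaw-s["tool_rot"][2]+np.pi)%(2*np.pi)-np.pi)/8,3))
B=np.array([.5606,-.0228]);c,sn=np.cos(-1.3277),np.sin(-1.3277);d=s["position"][:2]-B;print("TCP in bay mm",(np.array([c*d[0]+sn*d[1],-sn*d[0]+c*d[1],s["position"][2]-.02])*1000).round(1))
E
python3 -m creep '[[0.8,0.2,0.3,0.3,1],[1.6,0.4,0.8,0.6,1],[2.5,0.6,1.3,1.0,1],[3.17,0.64,1.7,1.08,1],[3.17,0.64,1.7,1.08,1]]' >/dev/null
python3 -m creep '[[0,0,0,0,1],[0,0,0,0,1]]' >/dev/null
python3 go.py .6136 .278 .047 1.2039
```

```text
4.03 pos [0.6144 0.2762 0.1997] rot [ 3.1407e+00 -7.0000e-04  1.2008e+00] F [-0.6  0.2  0.1] w 0.0858
units [ 0.022 -0.026  2.546] twist -0.022
TCP in bay mm [-277.2  124.2  179.7]
```

```bash
python3 -m creep '[[0.02,-0.03,0.6,0,1],[0.02,-0.03,1.3,0,1],[0.02,-0.03,2.0,0,1],[0.02,-0.03,2.4,0,1],[0.02,-0.03,2.55,0,1]]' 
python3 -m creep '[[0,0,0,0,1],[0,0,0,0,0.6],[0,0,0,0,0.4],[0,0,0,0,0.2],[0,0,0,0,0]]' 40
python3 -m creep '[[0,0,0,0,0],[0,0,0,0,0],[0,0,0,0,0]]' 
python3 go.py .6136 .278 .047 1.2039
```

```text
clock: 4.65
position: [0.6127, 0.278, 0.0454]
tool_rot: [-3.141, 0.001, 1.201]
force: [0.1, -0.1, 0.2]
grip_width: 0.0856
finger_force: 0.0
clock: 5.28
position: [0.6132, 0.2788, 0.0464]
tool_rot: [3.141, -0.001, 1.202]
force: [-0.6, -1.0, 4.2]
grip_width: 0.022
finger_force: 39.1
clock: 5.65
position: [0.6132, 0.2788, 0.0464]
tool_rot: [3.141, -0.001, 1.202]
force: [0.7, -0.9, 5.3]
grip_width: 0.0222
finger_force: 39.2
5.65 pos [0.6132 0.2788 0.0464] rot [ 3.1410e+00 -5.0000e-04  1.2019e+00] F [ 0.7 -0.9  5.3] w 0.0222
units [-0.01   0.011 -0.01 ] twist -0.015
TCP in bay mm [-280.   123.7   26.4]
```

Grasped. Lifting to clear the wide pack, then lining up outside the tray.

```bash
python3 -m creep '[[0,0,-0.2,0,0],[0,0,-0.6,0,0],[0,0,-1.1,0,0],[0,0,-1.6,0,0],[0,0,-1.75,0,0]]' 
python3 -m creep '[[0,0,0,0,0],[0,0,0,0,0]]' >/dev/null
python3 go.py .5185 .1471 .15 1.8139
```

```text
clock: 6.28
position: [0.6134, 0.279, 0.153]
tool_rot: [3.14, -0.002, 1.202]
force: [-0.4, -0.8, -3.6]
grip_width: 0.0224
finger_force: 39.5
6.53 pos [0.6122 0.2786 0.1496] rot [-3.1404e+00  1.3000e-03  1.2019e+00] F [ 0.3  0.1 -3.6] w 0.0226
units [-2.607e+00 -6.660e-01 -2.000e-03] twist -4.383
TCP in bay mm [-280.1  122.6  129.6]
```

```bash
python3 -m creep '[[-0.4,-0.1,0,-0.7,0],[-1.0,-0.25,0,-1.7,0],[-1.7,-0.45,0,-2.8,0],[-2.3,-0.6,0,-3.8,0],[-2.6,-0.67,0,-4.38,0]]' 
python3 -m creep '[[0,0,0,0,0],[0,0,0,0,0],[0,0,0,0,0]]' >/dev/null
python3 go.py .5185 .1471 .069 1.8139
python3 - <<'E'
from h import *
cv2.imwrite("pics/g.png",np.hstack([cv2.resize(grab_frame(c)[y:y+150,x:x+100],(400,600),interpolation=cv2.INTER_CUBIC) for c,x,y in(("scene",230,120),("side",270,120))]))
E
```

```text
clock: 7.15
position: [0.5176, 0.1459, 0.1503]
tool_rot: [-3.14, 0.0, 1.816]
force: [-0.0, -0.1, -2.8]
grip_width: 0.0221
finger_force: 39.5
7.53 pos [0.5192 0.1484 0.1505] rot [-3.1412e+00  1.0000e-04  1.8135e+00] F [ 0.2  0.3 -3.1] w 0.0224
units [-0.018 -0.015  1.359] twist -0.003
TCP in bay mm [-176.1    1.   130.5]
```

View pics/g.png

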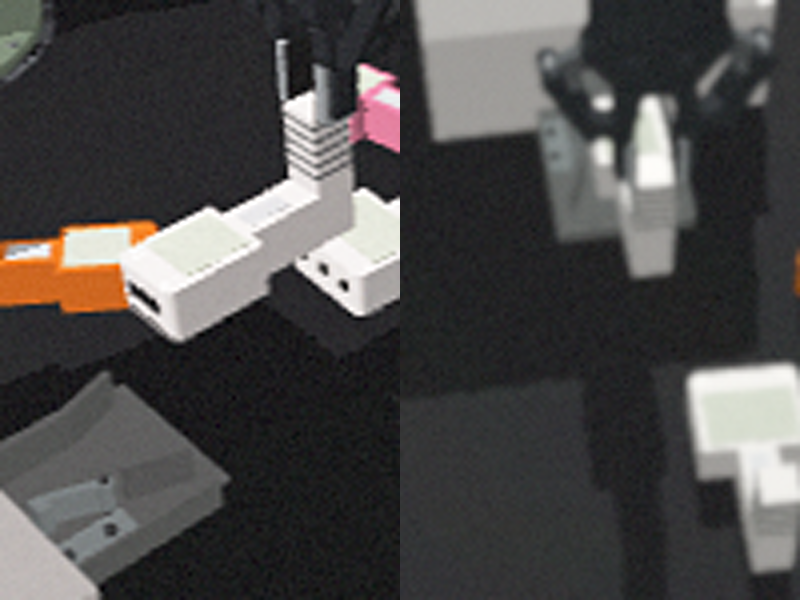

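The pack is upright in the hand, nose (scene crop (160,300)) pointing into the tray and clear of the wide pack. Lowering until it is just above the floor.

```bash
python3 -m creep '[[0,-0.02,0.3,0,0],[0,-0.02,0.8,0,0],[0,-0.02,1.15,0,0],[0,-0.02,1.3,0,0],[0,-0.02,1.35,0,0]]' 
python3 -m creep '[[0,0,0,0,0],[0,0,0,0,0]]' >/dev/null
python3 go.py .5185 .1471 .067 1.8139
python3 - <<'E'
from h import *
C={c:cam(c) for c in("scene","side")}; s=status.observe()
obs=[]
for c in C:
    grab_frame(c); S=silhouettes(c,"pack_grip"); e=proj(C[c],[.533,.09,.045])[0]
    L=[np.hypot(*(np.argwhere(d["mask"]).mean(0)[::-1]-e)) for d in S]; i=int(np.argmin(L)); print(c,np.round(min(L)))
    obs.append((C[c],cv2.resize(S[i]["mask"].astype(np.uint8),(1280,800),interpolation=0)>0))
for o in(obs[:1],obs[1:],obs):
    f=lambda p:-np.mean([(lambda m:(m&M).sum()/(m|M).sum())(render(Q,pack(*p,.046,.0226))) for Q,M in o])
    r=minimize(f,[.5185,.1471,-1.3277],method="Nelder-Mead",options=dict(initial_simplex=[[.5185,.1471,-1.3277],[.53,.1471,-1.3277],[.5185,.157,-1.3277],[.5185,.1471,-1.2]]))
    print(r.x.round(4),round(-r.fun,3))
E
```

```text
clock: 8.25
position: [0.518, 0.1475, 0.0698]
tool_rot: [-3.141, 0.0, 1.813]
force: [0.6, 0.2, -2.3]
grip_width: 0.0224
finger_force: 39.6
8.5 pos [0.5183 0.1476 0.0705] rot [ 3.1406e+00 -2.0000e-04  1.8134e+00] F [-0.6  0.1 -2.7] w 0.0219
units [-0.009  0.002  0.059] twist -0.004
TCP in bay mm [-1.756e+02 -1.000e-01  5.050e+01]
scene 2.0
side 5.0
[ 0.5177  0.1475 -1.3099] 0.909
[ 0.5198  0.1478 -1.352 ] 0.578
[ 0.5179  0.1476 -1.3208] 0.74
```

```bash
python3 -m creep '[[-0.1,0,0.03,0,0],[-0.25,0,0.04,0,0],[-0.4,0,0.04,0,0],[-0.55,0,0.04,0,0],[-0.65,0,0.04,0,0]]' 
python3 -m creep '[[0,0,0,0,0],[0,0,0,0,0]]' |grep force
python3 go.py .5606 -.0228 .067 1.8139
python3 - <<'E'
from h import *
C=cam("side"); x,y=(proj(C,[.545,.03,.04])[0]-[50,37]).astype(int)
D=cam("scene"); u,v=(proj(D,[.545,.03,.04])[0]-[50,37]).astype(int)
cv2.imwrite("pics/h.png",np.hstack([cv2.resize(grab_frame(c)[b:b+75,a:a+100],(400,300),interpolation=cv2.INTER_CUBIC) for c,a,b in(("scene",u,v),("side",x,y))]))
E
```

```text
clock: 9.32
position: [0.5275, 0.1087, 0.0675]
tool_rot: [3.142, 0.0, 1.813]
force: [-0.4, -0.9, -1.4]
grip_width: 0.0224
finger_force: 39.7
force: [-0.8, -0.6, -3.5]
finger_force: 39.6
9.57 pos [0.5272 0.1098 0.0675] rot [-3.1416e+00 -1.0000e-04  1.8136e+00] F [-0.8 -0.6 -3.5] w 0.0222
units [-2.279  0.009  0.008] twist -0.002
TCP in bay mm [-136.8   -0.5   47.5]
```

View pics/h.png

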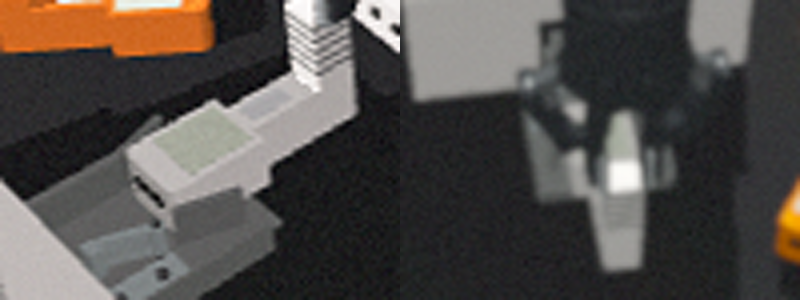

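The nose (scene crop (155,195)) is between the flared guides and roughly centred. Advancing gently with force checks.

```bash
python3 -m creep '[[-0.04,0,0,0,0],[-0.08,0,0,0,0],[-0.12,0,0,0,0],[-0.16,0,0,0,0],[-0.2,0,0,0,0]]' |grep -E "position|^force"
python3 go.py .5606 -.0228 .067 1.8139
```

```text
position: [0.5301, 0.0977, 0.0675]
force: [-1.5, 0.5, -1.4]
10.3 pos [0.5301 0.0977 0.0675] rot [-3.1414 -0.      1.8133] F [-1.5  0.5 -1.4] w 0.0222
units [-2.072  0.011  0.008] twist -0.004
TCP in bay mm [-124.3   -0.6   47.5]
```

```bash
python3 -m creep '[[-0.04,0,0,0,0],[-0.08,0,0,0,0],[-0.12,0,0,0,0],[-0.16,0,0,0,0],[-0.2,0,0,0,0]]' |grep -E "position|^force"
python3 go.py .5606 -.0228 .067 1.8139
```

```text
position: [0.533, 0.0861, 0.0675]
force: [-3.0, 0.5, -1.3]
10.93 pos [0.533  0.0861 0.0675] rot [-3.1415  0.      1.8134] F [-3.   0.5 -1.3] w 0.0226
units [-1.873  0.01   0.008] twist -0.003
TCP in bay mm [-112.4   -0.5   47.5]
```

```bash
python3 -m creep '[[-0.03,-0.01,0,0,0],[-0.06,-0.01,0,0,0],[-0.1,-0.01,0,0,0],[-0.14,-0.01,0,0,0],[-0.18,-0.01,0,0,0]]' |grep -E "position|^force"
python3 go.py .5606 -.0228 .067 1.8139
```

```text
position: [0.5346, 0.0759, 0.0674]
force: [-5.3, 4.4, -0.1]
11.55 pos [0.5346 0.0759 0.0674] rot [-3.1407e+00 -5.0000e-04  1.8134e+00] F [-5.3  4.4 -0.1] w 0.0223
units [-1.7    0.026  0.006] twist -0.003
TCP in bay mm [-102.    -1.5   47.4]
```

```bash
python3 -m creep '[[-0.02,0,0,0,0],[-0.04,0,0,0,0],[-0.06,0,0,0,0],[-0.08,0,0,0,0],[-0.1,0,0,0,0]]' |grep -E "position|^force"
python3 go.py .5606 -.0228 .067 1.8139
```

```text
position: [0.5359, 0.07, 0.0674]
force: [-5.3, 3.2, -0.3]
12.18 pos [0.5359 0.07   0.0674] rot [-3.1406e+00 -5.0000e-04  1.8134e+00] F [-5.3  3.2 -0.3] w 0.0223
units [-1.6    0.028  0.006] twist -0.004
TCP in bay mm [-96.   -1.6  47.4]
```

```bash
python3 -m creep '[[-0.02,0,0,0,0],[-0.04,0,0,0,0],[-0.06,0,0,0,0],[-0.08,0,0,0,0],[-0.1,0,0,0,0]]' |grep -E "position|^force"
python3 go.py .5606 -.0228 .067 1.8139
```

```text
position: [0.5374, 0.064, 0.0674]
force: [-5.1, 2.5, -0.6]
12.8 pos [0.5374 0.064  0.0674] rot [-3.1405e+00 -4.0000e-04  1.8133e+00] F [-5.1  2.5 -0.6] w 0.0224
units [-1.498  0.028  0.006] twist -0.004
TCP in bay mm [-89.9  -1.6  47.4]
```

```bash
python3 -m creep '[[-0.04,0,0,0,0],[-0.08,0,0,0,0],[-0.12,0,0,0,0],[-0.16,0,0,0,0],[-0.2,0,0,0,0]]' |grep -E "position|^force"
python3 -m creep '[[-0.04,0,0,0,0],[-0.08,0,0,0,0],[-0.12,0,0,0,0],[-0.16,0,0,0,0],[-0.2,0,0,0,0]]' |grep -E "position|^force"
python3 go.py .5606 -.0228 .067 1.8139
```

```text
position: [0.5407, 0.0521, 0.0675]
force: [-4.1, 1.5, -1.6]
position: [0.5437, 0.0406, 0.0675]
force: [-3.7, 0.8, -1.7]
14.05 pos [0.5437 0.0406 0.0675] rot [-3.1416  0.      1.8134] F [-3.7  0.8 -1.7] w 0.0223
units [-1.093  0.019  0.008] twist -0.003
TCP in bay mm [-65.6  -1.1  47.5]
```

```bash
python3 -m creep '[[-0.03,0,0,0,0],[-0.06,0,0,0,0],[-0.09,0,0,0,0],[-0.12,0,0,0,0],[-0.15,0,0,0,0]]' |grep -E "position|^force"
python3 -m creep '[[-0.03,0,0,0,0],[-0.06,0,0,0,0],[-0.09,0,0,0,0],[-0.12,0,0,0,0],[-0.15,0,0,0,0]]' |grep -E "position|^force"
python3 go.py .5606 -.0228 .067 1.8139
```

```text
position: [0.5459, 0.0319, 0.0675]
force: [-5.3, 0.7, -1.0]
position: [0.548, 0.0231, 0.0675]
force: [-4.3, 2.1, -1.0]
15.3 pos [0.548  0.0231 0.0675] rot [-3.1416  0.      1.8134] F [-4.3  2.1 -1. ] w 0.022
units [-0.793  0.02   0.008] twist -0.003
TCP in bay mm [-47.6  -1.1  47.5]
```

```bash
python3 -m creep '[[-0.03,0,0,0,0],[-0.06,0,0,0,0],[-0.09,0,0,0,0],[-0.12,0,0,0,0],[-0.15,0,0,0,0]]' |grep -E "position|^force"
python3 -m creep '[[-0.02,0,0,0,0],[-0.04,0,0,0,0],[-0.05,0,0,0,0]]' |grep -E "position|^force"
python3 -m creep '[[-0.02,0,0,0,0],[-0.04,0,0,0,0],[-0.05,0,0,0,0]]' |grep -E "position|^force"
python3 go.py .5606 -.0228 .067 1.8139
```

```text
position: [0.5502, 0.0144, 0.0675]
force: [-6.3, 2.8, -1.4]
position: [0.5509, 0.0115, 0.0675]
force: [-5.0, 1.6, -0.5]
position: [0.5516, 0.0086, 0.0675]
force: [-4.2, 2.8, -1.7]
16.68 pos [0.5516 0.0086 0.0675] rot [-3.1415  0.      1.8134] F [-4.2  2.8 -1.7] w 0.0224
units [-0.544  0.02   0.008] twist -0.003
TCP in bay mm [-32.6  -1.2  47.5]
```

```bash
python3 -m creep '[[-0.01,0,0,0,0],[-0.02,0,0,0,0],[-0.03,0,0,0,0]]' |grep -E "position|^force"
python3 -m creep '[[-0.01,0,0,0,0],[-0.02,0,0,0,0],[-0.03,0,0,0,0]]' |grep -E "position|^force"
python3 -m creep '[[-0.01,0,0,0,0],[-0.02,0,0,0,0],[-0.03,0,0,0,0]]' |grep -E "position|^force"
python3 go.py .5606 -.0228 .067 1.8139
```

```text
position: [0.552, 0.0066, 0.0675]
force: [-4.4, 0.4, -2.0]
position: [0.5525, 0.0051, 0.0675]
force: [-3.2, -0.2, -0.6]
position: [0.553, 0.0034, 0.0675]
force: [-3.3, -0.5, -1.3]
17.8 pos [0.553  0.0034 0.0675] rot [3.1415 0.     1.8134] F [-3.3 -0.5 -1.3] w 0.0224
units [-0.454  0.019  0.009] twist -0.003
TCP in bay mm [-27.3  -1.1  47.5]
```

```bash
python3 -m creep '[[-0.01,0,0,0,0],[-0.02,0,0,0,0],[-0.03,0,0,0,0],[-0.03,0,0,0,0]]' |grep -E "position|^force"
python3 -m creep '[[-0.01,0,0,0,0],[-0.02,0,0,0,0],[-0.03,0,0,0,0],[-0.03,0,0,0,0]]' |grep -E "position|^force"
python3 go.py .5606 -.0228 .067 1.8139
```

```text
position: [0.5534, 0.0016, 0.0675]
force: [-3.3, 0.4, -2.6]
position: [0.5541, -0.0001, 0.0676]
force: [-0.3, 0.8, -2.2]
18.8 pos [ 5.541e-01 -1.000e-04  6.760e-02] rot [3.1410e+00 2.0000e-04 1.8134e+00] F [-0.3  0.8 -2.2] w 0.0224
units [-0.393  0.014  0.01 ] twist -0.003
TCP in bay mm [-23.6  -0.8  47.6]
```

Sideways force vanished: the catch has clicked in. Holding, then drawing back in small steps.

```bash
python3 -m creep '[[0,0,0,0,0],[0,0,0,0,0],[0,0,0,0,0]]' |grep -E "position|^force"
for i in 1; do python3 -m creep '[[0.01,0,0,0,0],[0.02,0,0,0,0],[0.03,0,0,0,0],[0.03,0,0,0,0]]' |grep -E "position|^force"; done
python3 go.py .5606 -.0228 .067 1.8139
```

```text
position: [0.5539, -0.0001, 0.0675]
force: [-0.3, -0.1, -2.8]
position: [0.5533, 0.0018, 0.0675]
force: [-0.6, -0.4, -2.3]
19.68 pos [0.5533 0.0018 0.0675] rot [-3.1416 -0.      1.8135] F [-0.6 -0.4 -2.3] w 0.0222
units [-0.426  0.019  0.008] twist -0.003
TCP in bay mm [-25.6  -1.1  47.5]
```

```bash
python3 -m creep '[[0.01,0,0,0,0],[0.02,0,0,0,0],[0.02,0,0,0,0]]' |grep -E "position|^force"
python3 go.py .5606 -.0228 .067 1.8139
```

```text
position: [0.5531, 0.0027, 0.0675]
force: [-0.4, -2.8, -4.0]
20.05 pos [0.5531 0.0027 0.0675] rot [3.1416e+00 2.0000e-04 1.8133e+00] F [-0.4 -2.8 -4. ] w 0.0224
units [-0.443  0.019  0.008] twist -0.004
TCP in bay mm [-26.6  -1.2  47.5]
```

```bash
python3 -m creep '[[0.005,0,0,0,0],[0.01,0,0,0,0],[0.01,0,0,0,0]]' |grep -E "position|^force"
python3 go.py .5606 -.0228 .067 1.8139
```

```text
position: [0.553, 0.0032, 0.0675]
force: [0.4, -4.5, -4.2]
20.43 pos [0.553  0.0032 0.0675] rot [3.1415e+00 3.0000e-04 1.8133e+00] F [ 0.4 -4.5 -4.2] w 0.0221
units [-0.452  0.019  0.009] twist -0.004
TCP in bay mm [-27.1  -1.1  47.5]
```

```bash
python3 -m creep '[[0.007,0,0,0,0],[0.014,0,0,0,0],[0.014,0,0,0,0],[0.014,0,0,0,0],[0.014,0,0,0,0]]' |grep -E "position|^force"
python3 go.py .5606 -.0228 .067 1.8139
```

```text
position: [0.5528, 0.0039, 0.0675]
force: [1.5, -5.6, -4.8]
21.05 pos [0.5528 0.0039 0.0675] rot [3.1414e+00 4.0000e-04 1.8131e+00] F [ 1.5 -5.6 -4.8] w 0.0222
units [-0.463  0.019  0.009] twist -0.006
TCP in bay mm [-27.8  -1.1  47.5]
```

```bash
python3 -m creep '[[0.006,0,0,0,0],[0.012,0,0,0,0],[0.012,0,0,0,0],[0.012,0,0,0,0]]' |grep -E "position|^force"
python3 -m creep '[[-0.02,0,0,0,0],[-0.04,0,0,0,0],[-0.05,0,0,0,0],[-0.06,0,0,0,0],[-0.06,0,0,0,0]]' |grep -E "position|^force"
python3 go.py .5606 -.0228 .067 1.8139
```

```text
position: [0.5527, 0.0044, 0.0675]
force: [1.4, -6.9, -5.0]
position: [0.5534, 0.0018, 0.0675]
force: [-0.3, 0.5, -1.0]
22.18 pos [0.5534 0.0018 0.0675] rot [-3.1416e+00 -3.0000e-04  1.8137e+00] F [-0.3  0.5 -1. ] w 0.0219
units [-0.426  0.018  0.008] twist -0.002
TCP in bay mm [-25.6  -1.1  47.5]
```

Tug of about 7 N held by the catch. Tension relieved; lowering a touch and releasing.

```bash
python3 -m creep '[[0,0,0.01,0,0],[0,0,0.015,0,0.1],[0,0,0.015,0,0.3],[0,0,0.015,0,0.6],[0,0,0.015,0,0.8]]'
python3 -m creep '[[0,0,0,0,0.8],[0,0,0,0,0.8],[0,0,-0.2,0,0.8],[0,0,-0.6,0,0.8],[0,0,-1.2,0,0.8]]'
python3 -m creep '[[0.3,0,-0.5,0,0.8],[0.6,0,-1,0,0.8],[1,0,-1.2,0,0.8],[1,0,-1.2,0,0.8],[1,0,-1.2,0,0.8]]' |grep pos
python3 - <<'E'
from h import *
C=cam("wrist"); im=grab_frame("wrist"); x,y=(proj(C,[.56,-.01,.03])[0]-[80,60]).astype(int); x=max(x,0);y=min(max(y,0),280)
cv2.imwrite("pics/i.png",cv2.resize(im[y:y+120,x:x+160],(800,600),interpolation=cv2.INTER_CUBIC)); print(x,y,proj(C,[.56,-.01,.03]))
E
```

```text
clock: 22.8
position: [0.5535, 0.0014, 0.0667]
tool_rot: [3.141, 0.0, 1.813]
force: [-0.5, 0.5, 0.2]
grip_width: 0.061
finger_force: 0.0
clock: 23.42
position: [0.553, 0.0014, 0.1396]
tool_rot: [-3.141, -0.0, 1.813]
force: [-0.6, -0.3, 0.5]
grip_width: 0.0685
finger_force: 0.0
position: [0.5389, 0.0591, 0.2108]
241 173 [[321.81823346 233.39353611]]
```

View pics/i.png

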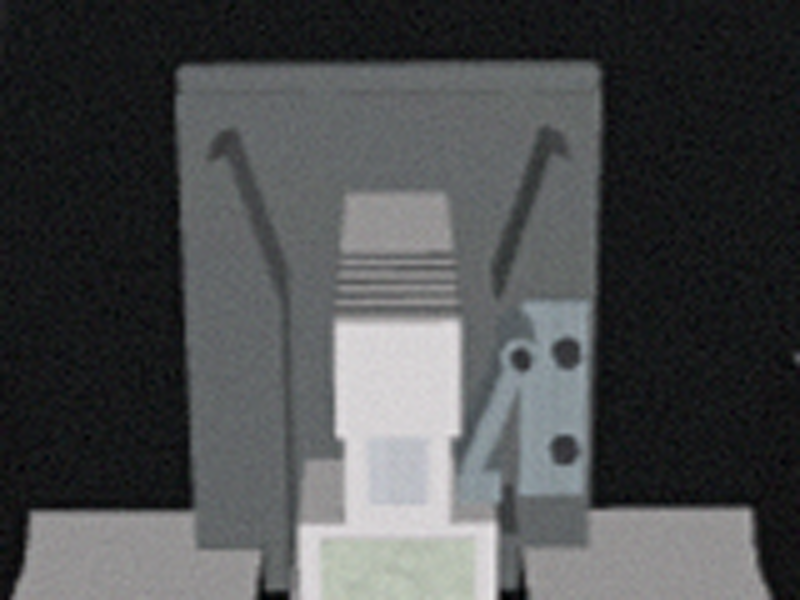

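The picture shows the pack upright and centred in the channel, with its shoulder at (470,525) just past the catch tip at (480,495). The catch is sprung in behind it, and the gripper is clear.

```bash
python3 -c "
from workcell import bot; print(bot.job_done())"
```

```text
the job is handed in; nothing more can be done
None
```

The narrow pack is latched in the bay with the catch sprung in behind its shoulder, it held a tug of about 7 N, and it was released upright with the job handed in at about 24 s; no verdict came back.

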